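# Slide a spent sample block along its fence and off the ledge into the drop chute

## Task

Discard the spent sample block: without lifting it, slide it across the raised ledge until it presses lightly and squarely on the sprung white face of the fence, then push it along the fence off the end of the ledge so that it drops down the blue chute into the black tray. Push gently - the fence position is adjustable and has to be found by feel - and leave the other things on the bench alone.

Things in the scene. Friction and masses are not known exactly. Their poses are not given: they have to be found in the camera images.
- station: Discard station, fixed: a grey ledge plate 160 (x) by 170 (y) mm on four legs, its top 100 mm above the origin, which lies on the bench under the plate's middle. x runs along the fence to the chute (roughly away from the robot), y to the left, z up. The fence is on the -y side; the chute is at the +x end.
- ledge_end (a point): Middle of the ledge's +x edge, on its top (station x = 80 mm, height 100 mm); axes as the station's. The chute begins here: a block tips over once its centre has passed this edge; push on until its rear has passed too, if it hangs.
- fence_zone (a point): Middle of the band, on the ledge top, where the fence's white face (looking to +y, parallel to x, station x -75 to +77 mm, 26 mm high) may be; axes as the station's. Fence and chute are one clamped guide, its place NOT measured: the face lies within 9 mm either side (y) of this point. The face is sprung: 3.5 N per mm, stops hard after 6 mm. Stop by force.
- chute_zone (a point): Mean middle of the blue chute's mouth at ledge height, shifting +-9 mm in y with the fence. Open shaft, station x 80 to 166 mm, 49 mm wide in y, from 1.5 mm behind the fence's free face to 2.5 mm past a 45 mm block lying on it; short flared lips on both sides (+y one up to 9 mm wide). Walls 4 mm, 55 to 126 mm above the bench. A block not against the fence catches on lip or wall.
- strip (a joint): How far (m) the fence's sprung white face is pushed in: 0 free, 0.006 at its stop; 0.001 means about 3.5 N.
- block: Spent sample block to discard, aluminium with an orange disc in its top, 60 (own x) by 45 (own y) by 22 mm high, 0.10 to 0.21 kg, loose on the ledge. Origin at the centre of its underside, z up. Starts 20 mm or more from the fence, turned up to 0.3 rad from the station's axes. Slides with 2.5 N or less; never push it with more than 20 N.
- tray: Black card tray on the bench under the chute, fixed, 262 (station x) by 122 (station y) by 47 mm high, walls 2 mm, floor 4 mm thick. Origin at the centre of its underside; its own y is the long axis, along the station's x.
- beaker: Bystander: small clear beaker, 73 by 82 by 112 mm high, origin at the centre of its underside. To be left alone.
- vial_a: Bystander: sample vial with white cap, 27 mm across and 61 mm high, origin at the centre of its underside. To be left alone.
- vial_b: Bystander: another such vial, 27 mm across and 61 mm high, origin at the centre of its underside. To be left alone.
- timer: Bystander: white bench timer, 62 by 68 by 19 mm, origin at the centre of its underside. To be left alone.
Mind the look-alikes: they are no part of the job. What is shaped like the block but purple or yellow is not meant.

How it is judged:
By the outcome, as a careful person would: the job done as asked, in the order asked, and still so for the second after the job is handed in, with the robot touching nothing.
It also fails if it takes over 54 s, if anything falls off the work surface, if the arm or the gripper's body presses on something with over 40 N, if the wrist force passes 120 N, or if a joint passes its speed limit or range.

## Robot

A 6-joint arm with a two-finger parallel gripper is mounted at the origin on the work surface; the furniture and walls round the work are solid. World frame = base frame: x ahead of the robot, y to its left, z up, the work surface at z = 0. Lengths are in mm, angles in rad, forces in N, time in s.
With the tool pointing down it reaches from about 350 to 975 mm from the base axis. Payload 7.1 kg.
Tool frame: the origin (TCP) lies on the front face of the gripper's body, between the roots of the fingers; the fingertips stand 80 mm ahead of it and the grasp point (between the pads) lies 61 mm ahead of it (ctrl.tcp_to_grasp is the distance from the TCP to the grasp point, in mm); z points along the fingers, y is the direction in which the jaws open and shut (so a half turn about z gives the same grasp; the last joint's range is limited). The gripper opens to 88 mm and grips with 3 to 60 N. Pads are 20 mm wide; open, the fingers measure 115 mm over their backs; the gripper's body (75 mm by 178 mm) begins 61 mm behind the grasp point.
Start: joints at [1.231, 0.423, 1.63, -0, 1.089, -0.019], TCP at [197.047, 593.109, 302.675] pointing down, gripper open.
Joint ranges: [-3, 3], [-0.9, 2.11], [0.09, 2.58], [-1.31, 4.45], [0.11, 2.69], [-2.54, 2.54]. Speed limits (rad/s): [2.39, 2.39, 3.01, 3.14, 3.14, 3.14].

## Interface

Orientations are given as a rotation vector (axis times angle).
In Python, from workcell import telemetry, get_image, ctrl gives the robot as it stands.
- The arm moves only by the tool send_rows, never from a script. Its argument "rows" is a list of rows, each a list of 5 numbers: the shift along the tool's x, y, z in m, then the turn about the tool's z in rad, then the opening, from -1 (shut) to 1 (fully open). A call has 1 to 5 rows; each row shifts and turns the commanded pose from where the row before left it, along the tool's axes as they then stand; what a row does not reach is not made up. A row lasts 1/10 s, in which the tool goes at most 50 mm and 8.59 degrees, less where a joint would pass 70% of its speed; a pose out of reach is approached as far as the arm can. A call with a gripper value outside its range is refused whole. The fingers move at their own pace and stop on an object; the grip force is fixed at half the most. Time passes only in rows, so rows that do not move let the fingers close. It gives the time, the measured TCP pose, the force and the opening at its end, in the units of the state.
- telemetry.get_obs(): the state, without advancing time (a new reading comes with each control period).
- get_image(name): name is "side" or "top" or "wrist"; returns a dict with "color" (384x512x3 uint8, blue, green, red), "z_map" (384x512 float32, mm along the optical axis (not along the pixel's ray), 0 where there is no reading), "camera_matrix" (3x3 intrinsics, pixels), "rvec" (rotation vector, rad) and "tvec" (3), from world to camera coordinates, as OpenCV has them. Camera axes: x right, y down, z forward; pixel columns grow to the right and rows downward; lengths in mm; the calibration is good to about 2 mm. A picture is of the moment at which its call begins.
- ctrl.close_job(): hands the job in, once; it reports no verdict.
The state is a dict: "t": time; "qpos": joint angles; "qvel": joint speeds; "joint_torque": joint torques, N m; "ee_pos": TCP position; "orientation": TCP orientation; "ft_force": force on the tool from outside, world axes, zero at the start; "moment": the same for the moment, N m; "width": finger opening in mm.
Only numpy, scipy, OpenCV 4.12 (cv2) and the standard library are available. Lean on these libraries where they do the work, as an engineer would, in place of code of your own. Each camera call takes 0.05 s, during which the arm holds its last target.

## Working session

There is one attempt and no reset: what is moved stays moved. The work goes in short steps, Python scripts to look and compute and a tool call to move; the robot and the scene stay as the last step left them, time stands still between calls to the robot, and variables do not carry over. Pictures are saved under pics/ and viewed, and the job is handed in when it is done.

Besides the shell and the picture viewer there is one more tool, called by a JSON object that holds its "name" and its "arguments". send_rows: Moves the arm, as the interface text tells. Its arguments: {"type":"object","properties":{"rows":{"type":"array"}},"required":["rows"]}

```bash
ls; mkdir -p pics
cat > h.py <<'E'
import numpy as np, cv2
from workcell import telemetry, get_image, ctrl
def snap(n):
    d=get_image(n); np.savez('%s.npz'%n,**d); return d
def load(n): return dict(np.load('%s.npz'%n))
def world(d):
    K=d['camera_matrix'];R=cv2.Rodrigues(d['rvec'])[0];t=np.array(d['tvec']).reshape(3)
    z=d['z_map'];v,u=np.mgrid[:z.shape[0],:z.shape[1]]
    P=np.stack([(u-K[0,2])/K[0,0]*z,(v-K[1,2])/K[1,1]*z,z],-1)
    W=(P-t)@R; W[z==0]=np.nan
    return W
E
python3 - <<'E'
from h import *
o=telemetry.get_obs(); print({k:np.round(v,3).tolist() for k,v in o.items()})
for n in ['side','top','wrist']:
    d=snap(n); cv2.imwrite(f'pics/{n}0.png',cv2.resize(d['color'],(800,600)))
E
```

```text
pics
{'t': 0.0, 'qpos': [1.231, 0.424, 1.631, 0.0, 1.089, -0.019], 'qvel': [0.0, -0.002, -0.001, -0.002, -0.0, 0.0], 'joint_torque': [-0.004, -54.461, -27.366, 0.064, 0.023, -0.0], 'ee_pos': [196.933, 592.71, 301.907], 'orientation': [-0.502, -3.101, 0.002], 'ft_force': [-0.79, 0.358, -0.135], 'moment': [0.023, -0.031, 0.057], 'width': 88.049}
```

View pics/top0.png

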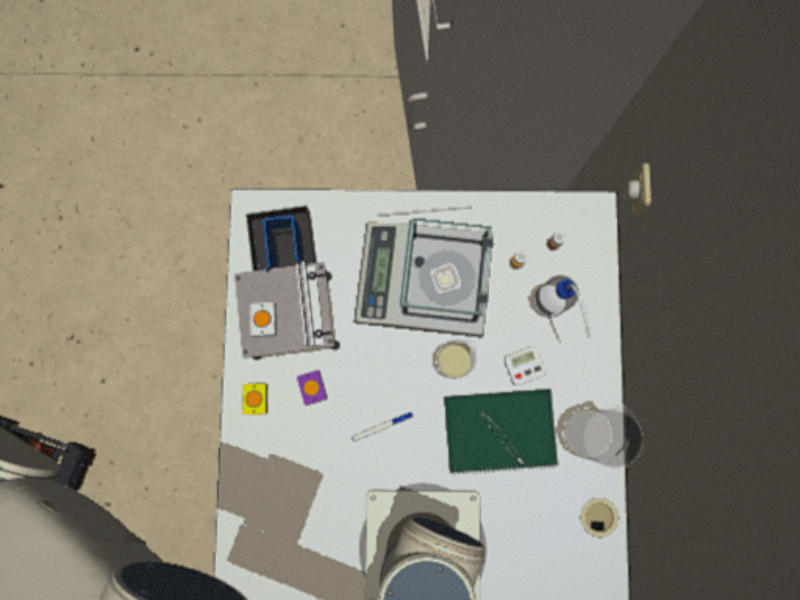

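View pics/side0.png

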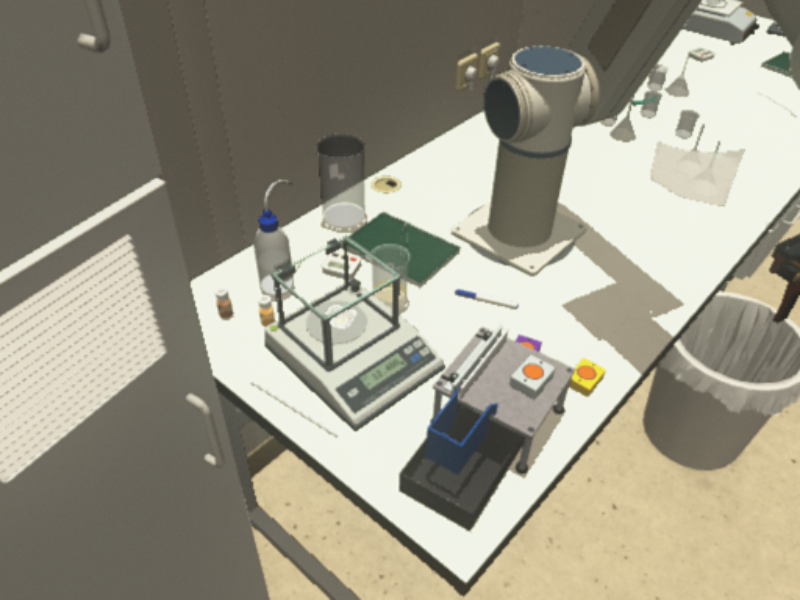

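View pics/wrist0.png

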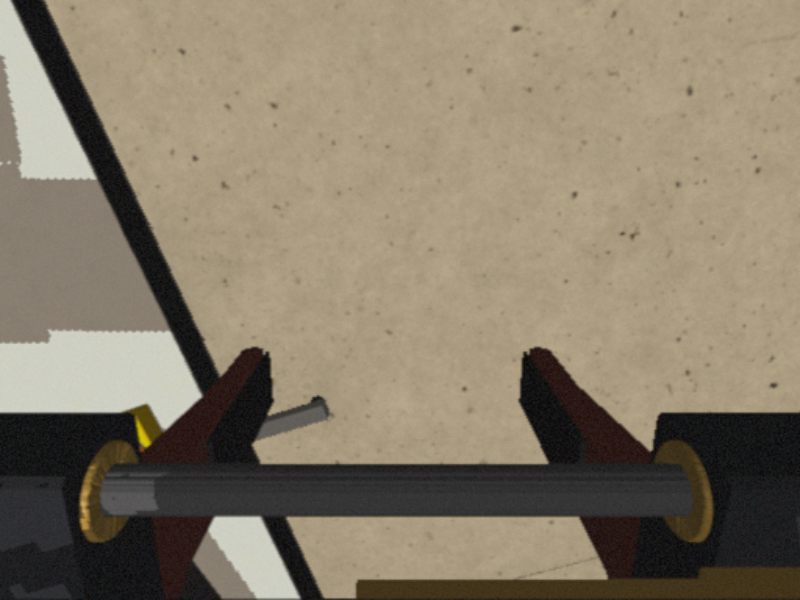

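The top view shows three candidates (800x600 pixels): the silver block with an orange disc on the ledge at (262,318), a yellow one on the bench at (254,398) and a purple one at (312,387). I choose the silver one on the ledge. Next I check it in a close crop and measure the scene.

Run:
```python
from h import *
d=load('top'); W=world(d)
c=d['color'][125:275,140:225]; cv2.imwrite('pics/top_crop.png',cv2.resize(c,None,fx=4,fy=4,interpolation=cv2.INTER_NEAREST))
s=load('side'); c=s['color'][195:340,250:400]; cv2.imwrite('pics/side_crop.png',cv2.resize(c,None,fx=4,fy=4,interpolation=cv2.INTER_CUBIC))
Z=W[...,2]
m=(abs(Z-100)<5); m[:, :140]=0; m[:,225:]=0; m[:125]=0;m[240:]=0
print(m.sum(), np.median(Z[m]))
P=W[m][:,:2].astype(np.float32); print(cv2.minAreaRect(P), P.min(0),P.max(0))
m2=(abs(Z-122)<4); m2[:, :140]=0; m2[:,225:]=0; m2[:125]=0;m2[240:]=0
lab=cv2.connectedComponentsWithStats(m2.astype(np.uint8))
for i in range(1,lab[0]):
    if lab[2][i,4]>8:
        q=W[lab[1]==i]; print(lab[2][i], q.mean(0), cv2.minAreaRect(q[:,:2].astype(np.float32)))
R=cv2.Rodrigues(d['rvec'])[0]; print('cam',-R.T@np.array(d['tvec']).reshape(3), R)
```

```text
2278 100.67175883787942
((489.87005615234375, 268.998291015625), (247.71768188476562, 170.55148315429688), 8.155926704406738) [358.2334  168.59593] [618.1763 357.7652]
[174 139   9   3  12] [613.61601638 274.81261249 122.76090133] ((614.356689453125, 274.792724609375), (4.504847526550293, 23.173030853271484), 9.507046699523926)
[170 154   3   8  12] [562.32433727 293.77000471 122.97686071] ((561.6488647460938, 294.24285888671875), (21.197673797607422, 4.991305351257324), 10.336726188659668)
[193 173   4   9  14] [505.75096271 221.71407056 122.85563827] ((504.3759460449219, 222.41810607910156), (22.337722778320312, 9.158269882202148), 18.732667922973633)
[190 174   2   7  10] [505.34578272 234.14588394 123.0854569 ] ((504.8682556152344, 234.3137664794922), (17.980995178222656, 3.093369483947754), 4.107373237609863)
[191 182   2   6   9] [483.83149153 230.50924362 122.43316177] ((483.3631591796875, 230.78648376464844), (15.047018051147461, 3.3436574935913086), 2.309969902038574)
[192 189   7  11  29] [454.28087039 220.46301998 122.88666848] ((455.43035888671875, 220.18411254882812), (30.387710571289062, 16.534988403320312), 6.205211162567139)
[160 194  17  21 284] [425.9665175  297.55125225 122.14936512] ((426.2432861328125, 296.9310607910156), (58.4904899597168, 45.947715759277344), 0.9544333219528198)
[193 199   2   8  12] [430.12378012 223.4363591  123.53604933] ((430.9168395996094, 223.45445251464844), (20.650970458984375, 3.368952751159668), 2.285470962524414)
[198 206   3  11  17] [405.57121543 206.79820735 123.82144703] ((406.4222717285156, 207.33580017089844), (28.50050926208496, 5.949203968048096), 7.5727219581604)
cam [ 280.45138088   23.44936087 1398.22850122] [[ 0.00997011 -0.99994269 -0.0039014 ]
 [-0.99081822 -0.00935289 -0.13487692]
 [ 0.1348327   0.00521032 -0.99085468]]
```

View pics/top_crop.png

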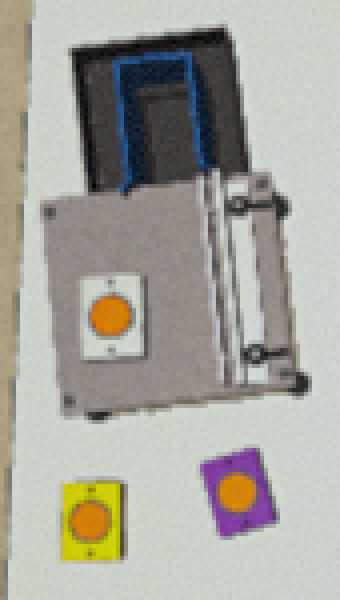

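View pics/side_crop.png

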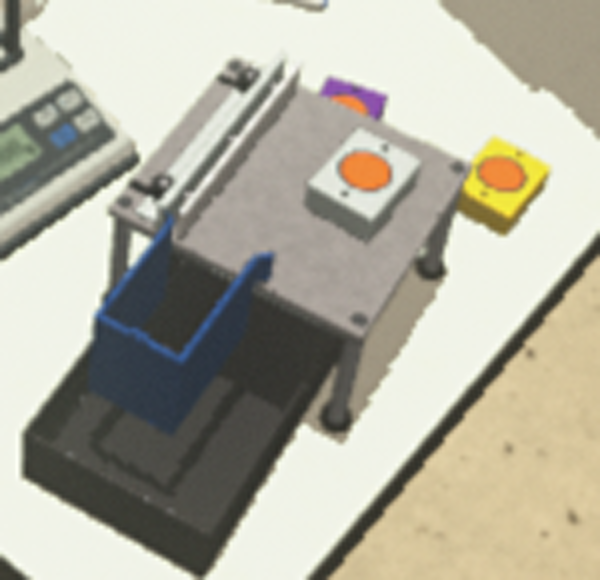

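The crops confirm the silver block with the orange disc. It lies turned about -7° from the ledge. The chute is at the far end and the fence on the right. Next I check the heights of things nearby, then take a closer look with the wrist camera.

Run:
```python
from h import *
for n in ['top','side']:
    W=world(load(n)).reshape(-1,3)
    W=W[~np.isnan(W[:,0])]
    print(n)
    for y0 in range(40,380,20):
        print(y0,[int(np.nanmax(np.append(W[(W[:,0]>=x0)&(W[:,0]<x0+25)&(W[:,1]>=y0)&(W[:,1]<y0+20)&(W[:,2]<290)][:,2],-9))) for x0 in range(300,725,25)])
o=telemetry.get_obs()
d=load('wrist');R=cv2.Rodrigues(d['rvec'])[0];print(-R.T@np.array(d['tvec']).reshape(3),R[2],d['camera_matrix'])
R=cv2.Rodrigues(np.array(o['orientation']))[0];print(R)
```

```text
top
40 [7, 8, 7, 6, 61, 184, 185, 184, 65, 66, 65, 66, 62, 51, 9, 5, 6]
60 [6, 8, 9, 6, 46, 62, 63, 62, 60, 61, 59, 59, 58, 49, 12, 8, 4]
80 [7, 5, 6, 5, 14, 57, 59, 56, 56, 57, 54, 58, 50, 47, 10, 8, 6]
100 [7, 9, 8, 7, 11, 53, 58, 48, 49, 47, 45, 46, 46, 38, 7, 8, 2]
120 [6, 8, 8, 6, 8, 44, 42, 39, 38, 39, 36, 25, 24, 4, 8, 7, 7]
140 [7, 8, 6, 7, 6, 8, 6, 7, 6, 5, 10, 7, 9, 7, 8, 8, 7]
160 [8, 7, 9, 105, 105, 105, 103, 9, 7, 8, 6, 7, 7, 5, 5, 6, 7]
180 [28, 8, 5, 119, 120, 110, 109, 104, 106, 107, 4, 5, 6, 9, 6, 7, 3]
200 [28, 29, 102, 133, 133, 132, 130, 131, 122, 110, 49, 6, 7, 4, 5, 5, 8]
220 [30, 27, 105, 128, 127, 131, 127, 127, 132, 132, 129, 52, 50, 54, 50, 5, 9]
240 [29, 21, 103, 106, 107, 106, 107, 105, 106, 103, 129, 130, 131, 11, 51, 4, 7]
260 [9, 5, 107, 123, 127, 130, 126, 106, 107, 102, 8, 10, 132, 5, 51, 9, 4]
280 [8, 6, 105, 126, 130, 128, 126, 107, 128, 129, 131, 129, 130, 34, 51, 7, 5]
300 [27, 7, 105, 127, 127, 128, 127, 104, 107, 7, 7, 9, 124, 52, 21, 7, 5]
320 [27, 5, 105, 107, 106, 120, 122, 107, 106, 51, 52, 10, 10, 52, 8, 6, 7]
340 [26, 9, 7, 102, 105, 105, 
[... 973 characters left out ...]
125, 127, 124, 104, 127, 130, 129, 128, 130, 34, 51, 3, 3]
300 [23, 3, 104, 124, 126, 126, 125, 103, 104, 8, 7, 125, 129, 49, 48, 4, 4]
320 [26, 4, 104, 106, 122, 124, 125, 104, 104, 49, 45, 6, 7, 49, 15, 4, 3]
340 [26, 4, 5, 102, 102, 102, 104, 103, 103, 44, 49, 49, 50, 50, 4, 5, 3]
360 [8, 4, 3, 5, 4, 4, 4, 4, 6, 3, 4, 5, 3, 4, 4, 3, 3]
[126.29476996 617.46592718 385.00189845] [ 0.26107546 -0.08798184 -0.96130058] [[320.01419484   0.         253.13257745]
 [  0.         320.01419484 190.34163274]
 [  0.           0.           1.        ]]
[[-9.48980673e-01  3.15333985e-01 -4.00441569e-04]
 [ 3.15334238e-01  9.48980017e-01 -1.11609190e-03]
 [ 2.80693415e-05 -1.18542258e-03 -9.99999297e-01]]
```

{"name": "send_rows", "arguments": {"rows": [[-0.033,-0.019,0,0,-0.43],[-0.033,-0.019,0,0,-0.43],[-0.033,-0.019,0,0,-0.43],[-0.033,-0.019,0,0,-0.43],[-0.033,-0.019,0,0,-0.43]]}}

```text
t: 0.65
ee_pos: [324.4, 449.6, 302.5]
orientation: [-0.501, -3.101, 0.001]
ft_force: [0.7, 0.4, -0.3]
width: 51.5
```

{"name": "send_rows", "arguments": {"rows": [[-0.033,-0.019,0,0,-0.43],[-0.033,-0.019,0,0,-0.43],[-0.033,-0.019,0,0,-0.43],[-0.033,-0.019,0,0,-0.43],[-0.033,-0.019,0,0,-0.43]]}}

```text
t: 1.15
ee_pos: [451.1, 307.4, 302.6]
orientation: [-0.502, -3.101, 0.0]
ft_force: [-0.2, -0.4, -0.8]
width: 25.2
```

{"name": "send_rows", "arguments": {"rows": [[0,0,0,0.1385,-0.43],[0,0,0,0.1385,-0.43],[0,0,0,0.1385,-0.43],[0,0,0,0.1385,-0.43],[0,0,0,0.1385,-0.43]]}}

```text
t: 1.65
ee_pos: [450.2, 308.6, 302.4]
orientation: [-1.533, -2.742, 0.001]
ft_force: [1.1, -0.5, 0.2]
width: 25.0
```

{"name": "send_rows", "arguments": {"rows": [[0,0,0,0.1385,-0.43],[0,0,0,0.1385,-0.43],[0,0,0,0.1385,-0.43],[0,0,0,0,-0.43]]}}

```text
t: 2.05
ee_pos: [450.2, 308.7, 302.5]
orientation: [-2.06, -2.372, 0.001]
ft_force: [1.0, 1.0, 0.4]
width: 24.7
```

Run:
```python
from h import *
o=telemetry.get_obs(); print({k:np.round(v,3).tolist() for k,v in o.items()})
print(cv2.Rodrigues(np.array(o['orientation']))[0].round(4))
d=snap('wrist'); cv2.imwrite('pics/w1.png',cv2.resize(d['color'],(800,600)))
```

```text
{'t': 2.05, 'qpos': [0.579, 0.308, 1.806, -0.0, 1.028, 0.438], 'qvel': [0.001, 0.001, 0.0, -0.001, 0.002, -0.144], 'joint_torque': [-0.014, -46.132, -26.172, 0.068, -0.025, 1.469], 'ee_pos': [450.212, 308.678, 302.496], 'orientation': [-2.06, -2.372, 0.001], 'ft_force': [0.967, 0.954, 0.365], 'moment': [-0.035, 0.082, 0.032], 'width': 24.734}
[[-1.403e-01  9.901e-01 -3.000e-04]
 [ 9.901e-01  1.403e-01 -2.000e-04]
 [-2.000e-04 -3.000e-04 -1.000e+00]]
```

View pics/w1.png

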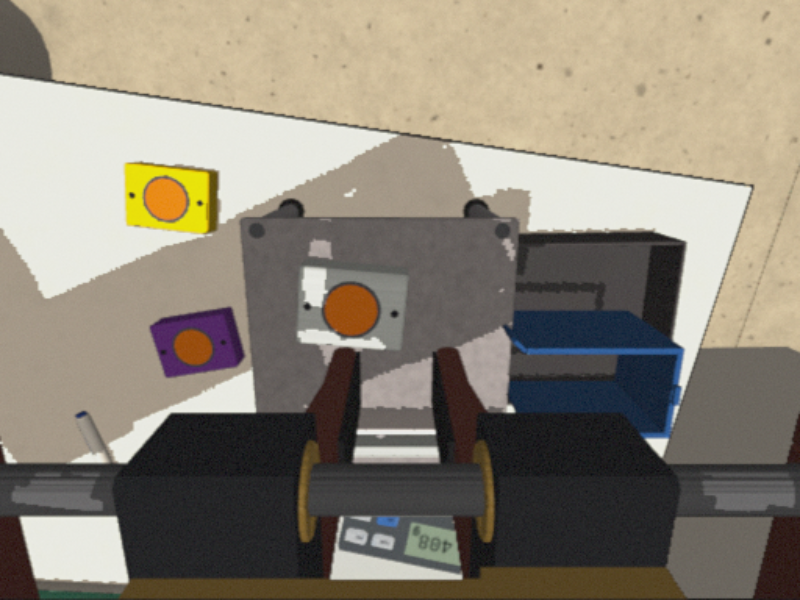

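The wrist view shows the ledge from (242,218) to (517,222), the block at (352,308) turned about 5°, the chute mouth at (510,360) on the right, and the purple and yellow look-alikes off to the left. Now I fit the poses.

Run:
```python
from h import *
d=load('wrist'); W=world(d); Z=W[...,2]
v,u=np.mgrid[:384,:512]
roi=(u>140)&(u<345)&(v>125)&(v<222)
pl=(abs(Z-100)<6)&roi
print(np.median(Z[pl]))
P=W[pl][:,:2]
def ang(pts,ax):
    # fit line coord ax extremes
    b=np.polyfit(pts[:,1-ax],pts[:,ax],1); r=pts[:,ax]-np.polyval(b,pts[:,1-ax]); k=abs(r)<3
    return np.polyfit(pts[k][:,1-ax],pts[k][:,ax],1), k.sum()
# +y edge: per column topmost plate pixel
cols=[u0 for u0 in range(175,312)]
E=np.array([W[np.where(pl[:,c])[0].min(),c,:2] for c in cols]); f,n=ang(E,1); print('y-edge slope',np.degrees(np.arctan(f[0])),f,n)
rows=range(150,200)
L=np.array([W[r,np.where(pl[r])[0].min(),:2] for r in rows]); g,n=ang(L,0); print('x- edge',np.degrees(np.arctan(-g[0])),g,n)
Rr=np.array([W[r,np.where(pl[r])[0].max(),:2] for r in rows]); h,n=ang(Rr,0); print('x+ edge',np.degrees(np.arctan(-h[0])),h,n)
bl=(abs(Z-122)<6)&(u>180)&(u<270)&(v>160)&(v<230)
n,lab,st,_=cv2.connectedComponentsWithStats(bl.astype(np.uint8))
i=1+np.argmax(st[1:,4]); q=W[lab==i]; print('block',st[i],q.mean(0),cv2.minAreaRect(q[:,:2].astype(np.float32)))
# station frame
a=np.arctan(f[0]); ex=np.array([np.cos(a),np.sin(a)]); ey=np.array([-ex[1],ex[0]])
ye=(E@ey); xm=(L@ex); xp=(Rr@ex); print(np.median(ye),np.median(xm),np.median(xp))
c=np.median(ye)-85; cx=(np.median(xm)+np.median(xp))/2; O=cx*ex+c*ey; print('O',O,'yaw',np.degrees(a))
S=(W[...,:2]-O)@np.stack([ex,ey],1)
for n2 in ['wrist','top','side']:
    Wn=world(load(n2)); Sn=(Wn[...,:2]-O)@np.stack([ex,ey],1); 
    m=(abs(Wn[...,2]-124)<7)&(abs(Sn[...,0])<60)&(Sn[...,1]<-10)&(Sn[...,1]>-85)
    print(n2,np.histogram(Sn[m][:,1],bins=range(-86,-8,3)))
    m=(abs(Wn[...,2]-100)<5)&(abs(Sn[...,0])<110)&(abs(Sn[...,1])<100)
    print(Sn[m].min(0),Sn[m].max(0))
    m=(abs(Wn[...,2]-126)<5)&(Sn[...,0]>100)&(Sn[...,0]<150)&(Sn[...,1]<60)&(Sn[...,1]>-85)
    print('chute',np.histogram(Sn[m][:,1],bins=range(-86,60,4)))
np.savez('st.npz',O=O,a=a)
print((q.mean(0)[:2]-O)@np.stack([ex,ey],1))
```

```text
100.96494701127949
y-edge slope 8.040478094048748 [1.41261336e-01 2.86875469e+02] 137
x- edge 8.062299038757843 [-1.41649804e-01  4.05773171e+02] 50
x+ edge 7.981414124526544 [-1.40210058e-01  5.65123262e+02] 50
block [ 190  169   72   56 3526] [427.80681622 300.90409876 122.95021175] ((427.78741455078125, 299.4501647949219), (60.071136474609375, 45.30738830566406), 3.052053689956665)
284.0446356493769 401.65991281562845 559.8164938923106
O [448.17140204 264.33006173] yaw 8.040478094048748
wrist (array([  0,   0,   0,   0,   0,   0,   0,   0,   0,   0,   0,  93, 164,
       337,   1,   2, 194, 191,   0,   0,   0,   0,   0,   0,   0]), array([-86, -83, -80, -77, -74, -71, -68, -65, -62, -59, -56, -53, -50,
       -47, -44, -41, -38, -35, -32, -29, -26, -23, -20, -17, -14, -11]))
[-80.03514814 -75.27612967] [109.65973551  85.2618283 ]
chute (array([  0,   0,   0,   0,   0,   0,   0,   0,   0,   0,   0,   0,   0,
         0,   0,   0,   0,   0,   0,   0,   0,   0,   0,   0,  55, 308,
         0,   0,   0,   0,   0,   0,   0,   0,   0,   0]), array([-86, -82, -78, -74, -70, -66, -62, -58
[... 901 characters left out ...]
 0,  0,  0,  0,  0,  0, 18, 46, 64,  0,  5, 53,
       40,  0,  0,  0,  0,  0,  0,  0]), array([-86, -83, -80, -77, -74, -71, -68, -65, -62, -59, -56, -53, -50,
       -47, -44, -41, -38, -35, -32, -29, -26, -23, -20, -17, -14, -11]))
[-83.05074903 -84.60687329] [109.03015119  85.4140029 ]
chute (array([ 0,  0,  0,  0,  0,  0,  0,  0,  0,  0,  0, 15, 28,  0,  0,  0,  0,
        0,  0,  0,  0,  0,  0,  0,  5, 38,  0,  0,  0,  0,  0,  0,  0,  0,
        0,  0]), array([-86, -82, -78, -74, -70, -66, -62, -58, -54, -50, -46, -42, -38,
       -34, -30, -26, -22, -18, -14, -10,  -6,  -2,   2,   6,  10,  14,
        18,  22,  26,  30,  34,  38,  42,  46,  50,  54,  58]))
[-15.04868365  39.06294485]
```

{"name": "send_rows", "arguments": {"rows": [[0.02,-0.012,0,0,-0.43],[0.02,-0.011,0,0,-0.43],[0,0,0.03,0,-0.43],[0,0,0.03,0,-0.43],[0,0,0.03,0,-0.43]]}}

```text
t: 2.6
ee_pos: [421.8, 345.4, 212.0]
orientation: [2.053, 2.378, 0.001]
ft_force: [-0.7, 1.1, -0.4]
width: 25.1
```

{"name": "send_rows", "arguments": {"rows": [[0,0,0.015,0,-0.43],[0,0,0.011,0,-0.43],[0,0,0,0,-0.43],[0,0,0,0,-0.43]]}}

```text
t: 3.0
ee_pos: [422.2, 345.3, 187.1]
orientation: [2.057, 2.375, 0.001]
ft_force: [0.3, -0.2, -0.3]
width: 25.2
```

```bash
cat >> h.py <<'E'
def st():
    s=np.load('st.npz'); a=float(s['a']); O=s['O']; B=np.array([[np.cos(a),-np.sin(a)],[np.sin(a),np.cos(a)]])
    return O,B
def rep():
    o=telemetry.get_obs(); O,B=st(); p=np.array(o['ee_pos']); R=cv2.Rodrigues(np.array(o['orientation']))[0]
    print('t',o['t'],'st xy',((p[:2]-O)@B).round(2),'z',p[2].round(2),'F st',(np.array(o['ft_force'])[:2]@B).round(2),'Fz',np.round(o['ft_force'][2],2),'toolx rel st',np.degrees(np.arctan2(R[1,0],R[0,0])-np.arctan2(B[1,0],B[0,0])).round(2),'w',o['width'])
E
python3 - <<'E'
from h import *
rep()
d=snap('wrist'); cv2.imwrite('pics/w2.png',cv2.resize(d['color'],(800,600)))
d=snap('side'); cv2.imwrite('pics/s2.png',cv2.resize(d['color'][150:350,220:420],(800,600),interpolation=cv2.INTER_CUBIC)); rep()
E
```

```text
t 3.0 st xy [-14.4   83.83] z 187.11 F st [ 0.32 -0.2 ] Fz -0.28 toolx rel st 90.16 w 25.198186898960632
t 3.1 st xy [-14.16  83.93] z 187.66 F st [-0.56 -0.35] Fz 0.13 toolx rel st 90.13 w 25.104471519725564
```

View pics/w2.png

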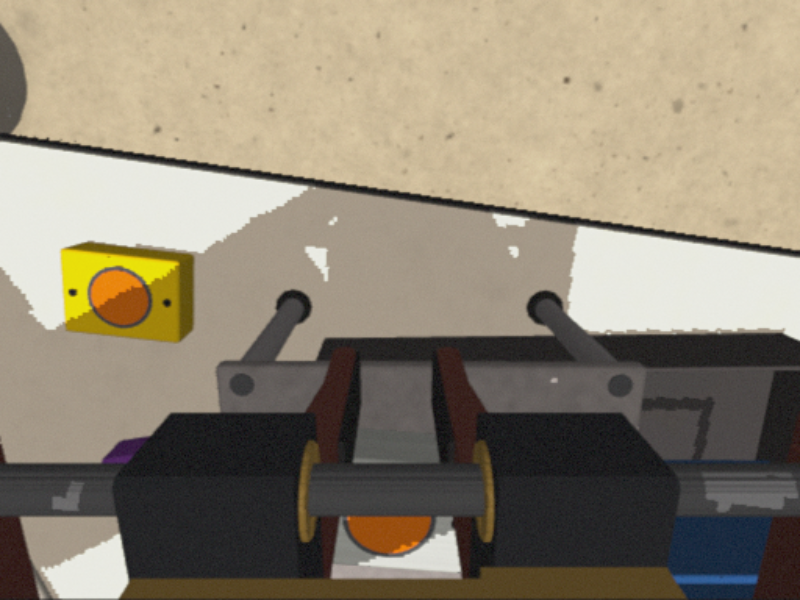

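View pics/s2.png

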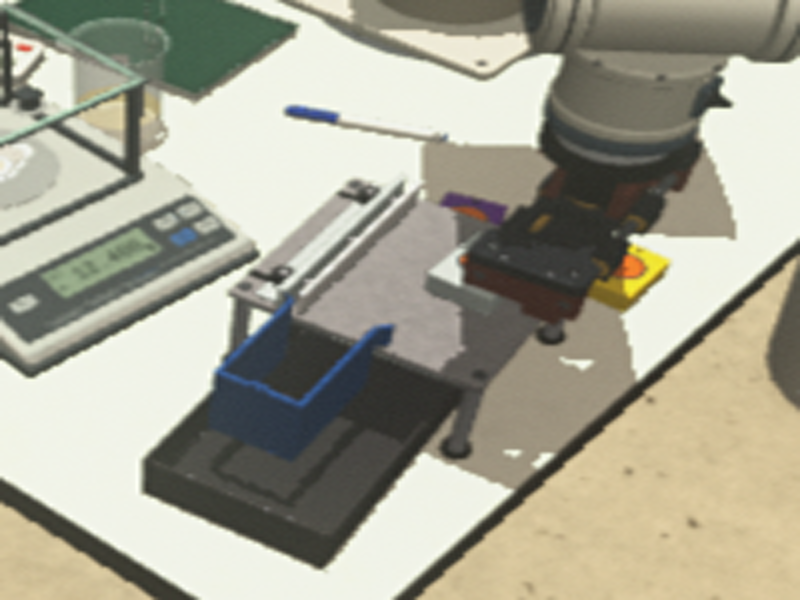

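{"name": "send_rows", "arguments": {"rows": [[-0.004,0,0,0,-0.43],[-0.004,0,0,0,-0.43],[-0.004,0,0,0,-0.43],[-0.003,0,0,0,-0.43],[-0.003,0,0,0,-0.43]]}}

```text
t: 3.6
ee_pos: [424.5, 327.0, 186.8]
orientation: [-2.058, -2.373, -0.001]
ft_force: [-0.5, 1.1, 0.5]
width: 24.9
```

{"name": "send_rows", "arguments": {"rows": [[-0.003,0,0,0,-0.43],[-0.003,0,0,0,-0.43],[-0.003,0,0,0,-0.43],[-0.003,0,0,0,-0.43],[-0.003,0,0,0,-0.43]]}}

```text
t: 4.1
ee_pos: [426.6, 312.2, 186.7]
orientation: [-2.058, -2.373, -0.0]
ft_force: [0.3, 0.7, 1.5]
width: 25.0
```

Run:
```python
from h import *
rep()
d=snap('side'); cv2.imwrite('pics/s3.png',cv2.resize(d['color'][200:300,270:380],(800,600),interpolation=cv2.INTER_CUBIC))
rep();d=snap('wrist'); cv2.imwrite('pics/w3.png',cv2.resize(d['color'],(800,600)));rep()
```

```text
t 4.1 st xy [-14.67  50.41] z 186.68 F st [0.38 0.62] Fz 1.46 toolx rel st 90.1 w 24.955345578547856
t 4.15 st xy [-14.74  50.05] z 186.63 F st [-0.19 -0.84] Fz 0.36 toolx rel st 90.09 w 24.692790453719876
t 4.2 st xy [-14.82  50.16] z 186.57 F st [-0.12 -0.83] Fz 0.71 toolx rel st 90.08 w 24.96264902368446
```

View pics/s3.png

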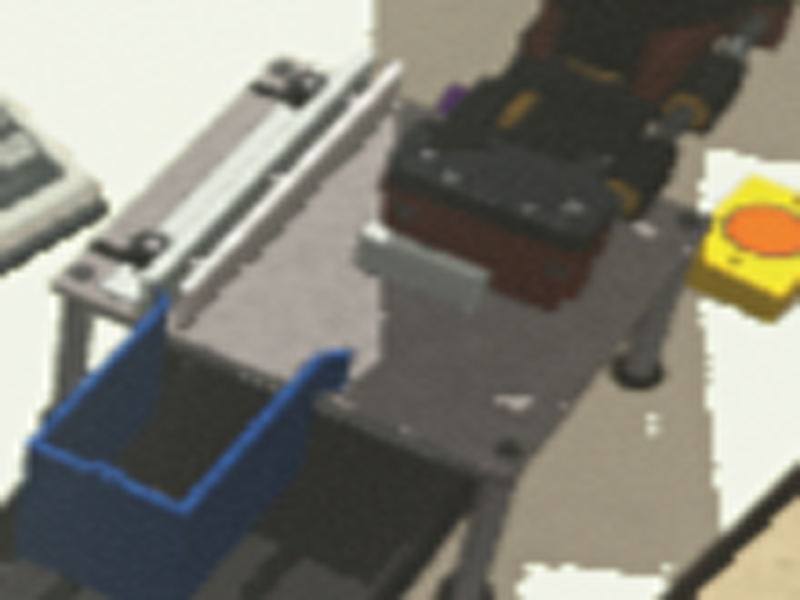

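View pics/w3.png

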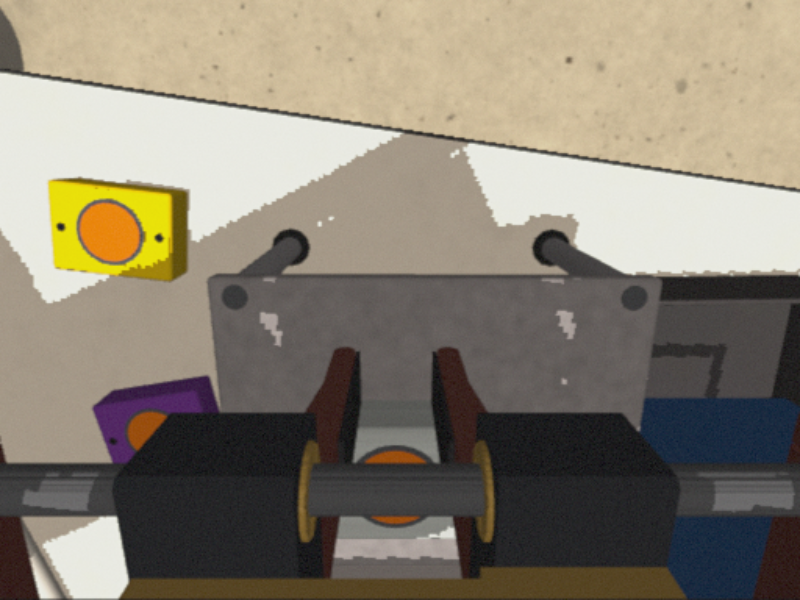

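```bash
cat >> h.py <<'E'
def blk(n='wrist',zl=118,zh=128,ys=(-60,75),xs=(-80,90),pr=True):
    O,B=st(); d=load(n); W=world(d); S=(W[...,:2]-O)@B
    hsv=cv2.cvtColor(d['color'],cv2.COLOR_BGR2HSV)
    m=(hsv[...,0]<16)&(hsv[...,1]>150)&(hsv[...,2]>60)&(W[...,2]>zl-2)&(W[...,2]<zh+2)&(S[...,0]>xs[0])&(S[...,0]<xs[1])&(S[...,1]>ys[0])&(S[...,1]<ys[1])
    print(n,'disc',m.sum(),S[m].mean(0).round(1) if m.any() else '', S[m].min(0).round(1),S[m].max(0).round(1))
    return S,W,d
E
python3 - <<'E'
from h import *
S,W,d=blk('wrist')
Z=W[...,2]
for c in range(228,282,6):
    col=[(r,S[r,c].round(1).tolist(),round(float(Z[r,c]),1)) for r in range(240,300,1) if 117<Z[r,c]<128]
    print(c,col[:1],col[-1:])
E
```

```text
wrist disc 327 [-13.8  21.7] [-23.5   1.8] [-4.1 31.8]
228 [(240, [-25.9, 59.6], 125.7)] [(296, [-26.8, 25.5], 121.9)]
234 [(269, [-23.7, 39.4], 118.2)] [(296, [-23.5, 26.9], 124.0)]
240 [(269, [-20.5, 39.2], 117.7)] [(296, [-20.4, 26.6], 123.5)]
246 [(268, [-17.3, 39.6], 117.5)] [(296, [-17.2, 26.7], 123.6)]
252 [(270, [-14.1, 39.3], 118.9)] [(296, [-14.1, 27.6], 124.9)]
258 [(269, [-11.0, 39.2], 117.8)] [(296, [-10.9, 26.7], 123.6)]
264 [(268, [-7.8, 39.5], 117.2)] [(296, [-7.8, 27.0], 124.0)]
270 [(268, [-4.6, 39.5], 117.3)] [(296, [-4.6, 26.3], 123.0)]
276 [(269, [-1.4, 39.5], 118.2)] [(296, [-1.4, 26.1], 122.6)]
```

The block's rear face reads a constant y = 39.4 across both fingers, so it sits flat against them, about 10.7 mm ahead of the TCP. I carry on towards the fence and slow down near it.

{"name": "send_rows", "arguments": {"rows": [[-0.003,0,0,0,-0.43],[-0.003,0,0,0,-0.43],[-0.003,0,0,0,-0.43],[-0.003,0,0,0,-0.43],[-0.003,0,0,0,-0.43]]}}

```text
t: 4.7
ee_pos: [428.6, 297.2, 186.6]
orientation: [-2.058, -2.373, 0.0]
ft_force: [-0.3, -0.3, -1.0]
width: 24.8
```

{"name": "send_rows", "arguments": {"rows": [[-0.002,0,0,0,-0.43],[-0.001,0,0,0,-0.43],[-0.001,0,0,0,-0.43],[-0.001,0,0,0,-0.43]]}}

```text
t: 5.1
ee_pos: [429.4, 292.6, 186.7]
orientation: [-2.058, -2.373, -0.0]
ft_force: [0.6, 0.8, -0.8]
width: 25.2
```

Run:
```python
from h import *
rep(); d=snap('side'); rep(); snap('side'); rep(); snap('wrist');rep()
blk('wrist')
cv2.imwrite('pics/s4.png',cv2.resize(d['color'][200:300,270:380],(800,600),interpolation=cv2.INTER_CUBIC))
```

```text
t 5.1 st xy [-14.64  30.6 ] z 186.69 F st [0.7  0.72] Fz -0.77 toolx rel st 90.1 w 25.242308604181385
t 5.15 st xy [-14.67  30.51] z 186.67 F st [-1.35 -0.82] Fz 0.59 toolx rel st 90.1 w 25.10992266808912
t 5.2 st xy [-14.64  30.56] z 186.69 F st [-0.36 -0.09] Fz 0.52 toolx rel st 90.1 w 24.645193037441278
t 5.25 st xy [-14.65  30.6 ] z 186.7 F st [-1.33 -0.42] Fz 0.09 toolx rel st 90.1 w 24.891282861524534
wrist disc 327 [-13.6   2.2] [-23.4 -17.8] [-3.5 11.9]
```

View pics/s4.png

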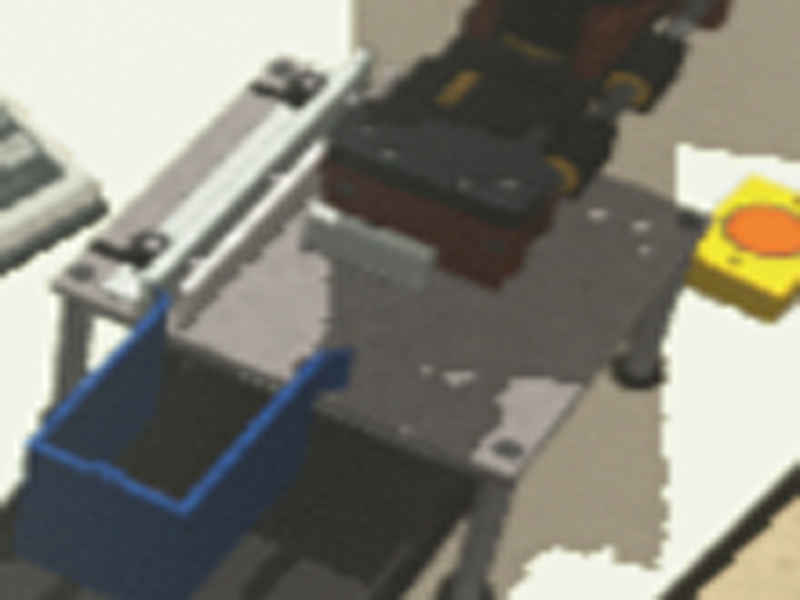

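{"name": "send_rows", "arguments": {"rows": [[-0.001,0,0,0,-0.43],[-0.001,0,0,0,-0.43],[-0.001,0,0,0,-0.43]]}}

```text
t: 5.55
ee_pos: [429.8, 289.6, 186.7]
orientation: [-2.058, -2.373, -0.0]
ft_force: [-0.8, 1.1, 0.3]
width: 25.1
```

{"name": "send_rows", "arguments": {"rows": [[-0.001,0,0,0,-0.43]]}}

```text
t: 5.65
ee_pos: [430.0, 288.6, 186.7]
orientation: [-2.058, -2.373, -0.0]
ft_force: [-0.2, 0.7, 0.1]
width: 25.0
```

{"name": "send_rows", "arguments": {"rows": [[-0.001,0,0,0,-0.43]]}}

```text
t: 5.75
ee_pos: [430.1, 287.6, 186.7]
orientation: [2.058, 2.373, 0.0]
ft_force: [-0.0, 0.4, -0.4]
width: 25.1
```

Run:
```python
from h import *
rep(); snap('side'); rep(); snap('side'); rep(); snap('wrist');rep()
```

```text
t 5.75 st xy [-14.63  25.57] z 186.69 F st [0.01 0.4 ] Fz -0.41 toolx rel st 90.09 w 25.105210907697128
t 5.8 st xy [-14.65  25.48] z 186.7 F st [ 0.12 -0.09] Fz 0.2 toolx rel st 90.1 w 24.90183613680073
t 5.85 st xy [-14.64  25.47] z 186.7 F st [-0.32  0.09] Fz -0.57 toolx rel st 90.09 w 25.012612823979147
t 5.9 st xy [-14.67  25.47] z 186.69 F st [ 0.08 -0.05] Fz -0.54 toolx rel st 90.09 w 25.187261038763047
```

{"name": "send_rows", "arguments": {"rows": [[-0.0005,0,0,0,-0.43],[-0.0005,0,0,0,-0.43]]}}

```text
t: 6.1
ee_pos: [430.2, 286.7, 186.7]
orientation: [-2.058, -2.373, -0.0]
ft_force: [-0.2, 1.2, 0.3]
width: 25.0
```

{"name": "send_rows", "arguments": {"rows": [[-0.0005,0,0,0,-0.43],[0,0,0,0,-0.43]]}}

```text
t: 6.3
ee_pos: [430.3, 286.1, 186.7]
orientation: [2.058, 2.373, -0.0]
ft_force: [0.4, 0.4, -0.4]
width: 24.9
```

{"name": "send_rows", "arguments": {"rows": [[-0.0005,0,0,0,-0.43],[0,0,0,0,-0.43]]}}

```text
t: 6.5
ee_pos: [430.4, 285.7, 186.7]
orientation: [2.058, 2.373, -0.0]
ft_force: [1.0, 0.7, 0.4]
width: 25.4
```

Run:
```python
from h import *
rep(); d=snap('side'); rep(); snap('side'); rep(); snap('wrist');rep()
cv2.imwrite('pics/s5.png',cv2.resize(d['color'][200:300,270:380],(800,600),interpolation=cv2.INTER_CUBIC))
```

```text
t 6.5 st xy [-14.63  23.6 ] z 186.7 F st [1.12 0.5 ] Fz 0.42 toolx rel st 90.09 w 25.39300908652744
t 6.55 st xy [-14.64  23.62] z 186.67 F st [0.44 0.43] Fz -0.29 toolx rel st 90.1 w 24.89373440019411
t 6.6 st xy [-14.66  23.58] z 186.66 F st [ 0.49 -0.7 ] Fz -0.4 toolx rel st 90.1 w 24.997429934842025
t 6.65 st xy [-14.65  23.59] z 186.67 F st [0.56 0.22] Fz 0.22 toolx rel st 90.1 w 24.803602964666435
```

View pics/s5.png

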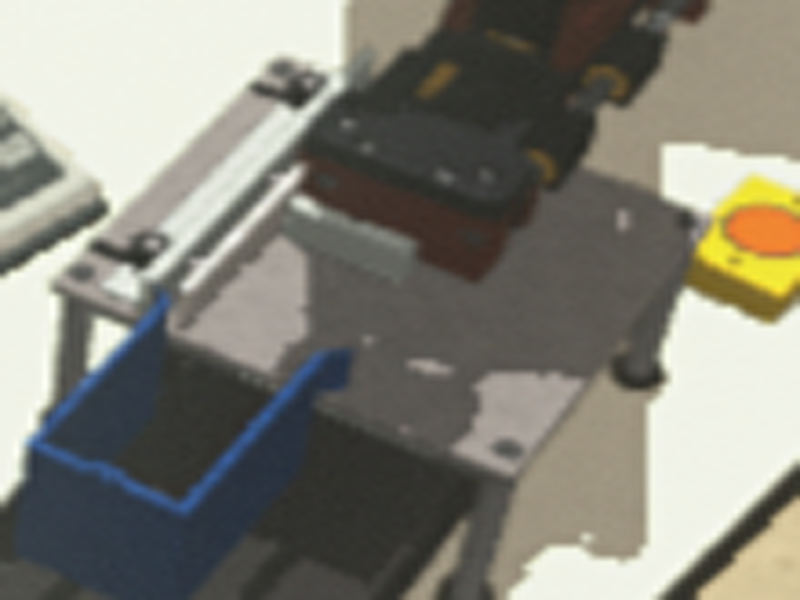

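{"name": "send_rows", "arguments": {"rows": [[-0.0005,0,0,0,-0.43],[0,0,0,0,-0.43]]}}

```text
t: 6.85
ee_pos: [430.4, 285.2, 186.7]
orientation: [-2.058, -2.373, 0.0]
ft_force: [-0.4, 0.5, -1.5]
width: 25.4
```

{"name": "send_rows", "arguments": {"rows": [[-0.0005,0,0,0,-0.43],[0,0,0,0,-0.43]]}}

```text
t: 7.05
ee_pos: [430.5, 284.6, 186.7]
orientation: [2.058, 2.373, -0.0]
ft_force: [0.0, 0.7, -0.5]
width: 25.1
```

{"name": "send_rows", "arguments": {"rows": [[-0.0005,0,0,0,-0.43],[0,0,0,0,-0.43]]}}

```text
t: 7.25
ee_pos: [430.6, 284.2, 186.7]
orientation: [2.058, 2.373, -0.0]
ft_force: [-0.4, -0.5, 0.9]
width: 25.2
```

Run:
```python
from h import *
rep(); d=snap('side'); rep(); snap('side'); rep(); snap('wrist');rep()
```

```text
t 7.25 st xy [-14.65  22.09] z 186.68 F st [-0.47 -0.43] Fz 0.91 toolx rel st 90.09 w 25.202968335576053
t 7.3 st xy [-14.65  22.09] z 186.67 F st [-0.02 -0.59] Fz 0.26 toolx rel st 90.09 w 24.67508542402706
t 7.35 st xy [-14.65  22.09] z 186.67 F st [-0.88 -0.28] Fz -0.17 toolx rel st 90.1 w 25.087650333124373
t 7.4 st xy [-14.67  22.1 ] z 186.67 F st [0.82 0.16] Fz 0.38 toolx rel st 90.1 w 25.548201816991998
```

{"name": "send_rows", "arguments": {"rows": [[-0.0005,0,0,0,-0.43],[0,0,0,0,-0.43]]}}

```text
t: 7.6
ee_pos: [430.7, 283.7, 186.7]
orientation: [2.058, 2.373, 0.0]
ft_force: [-0.1, 1.3, -0.7]
width: 25.3
```

{"name": "send_rows", "arguments": {"rows": [[-0.0005,0,0,0,-0.43],[0,0,0,0,-0.43]]}}

```text
t: 7.8
ee_pos: [430.7, 283.2, 186.7]
orientation: [2.058, 2.373, 0.0]
ft_force: [0.0, 0.4, -0.0]
width: 24.7
```

{"name": "send_rows", "arguments": {"rows": [[-0.0005,0,0,0,-0.43],[0,0,0,0,-0.43]]}}

```text
t: 8.0
ee_pos: [430.8, 282.8, 186.7]
orientation: [-2.058, -2.373, -0.0]
ft_force: [-0.6, 0.9, -0.3]
width: 25.2
```

Run:
```python
from h import *
rep(); d=snap('side'); rep(); snap('top'); rep(); snap('wrist');rep()
blk('wrist')
cv2.imwrite('pics/s6.png',cv2.resize(d['color'][205:265,290:370],(800,600),interpolation=cv2.INTER_CUBIC))
```

```text
t 8.0 st xy [-14.6   20.72] z 186.69 F st [-0.44  0.99] Fz -0.26 toolx rel st 90.09 w 25.191491762716293
t 8.05 st xy [-14.59  20.7 ] z 186.7 F st [0.03 0.9 ] Fz -1.21 toolx rel st 90.09 w 25.21026984638073
t 8.1 st xy [-14.59  20.7 ] z 186.69 F st [-0.35  2.23] Fz -1.19 toolx rel st 90.09 w 25.11549581760395
t 8.15 st xy [-14.59  20.71] z 186.69 F st [-0.13  2.05] Fz -0.86 toolx rel st 90.09 w 25.333711843762483
wrist disc 330 [-13.5  -7.4] [-23.8 -27.4] [-3.9  2.7]
```

View pics/s6.png

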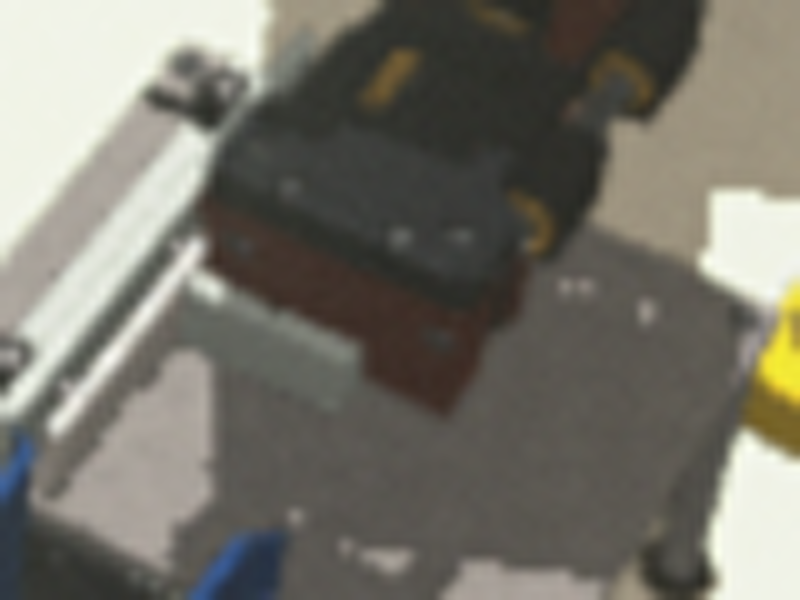

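A steady +y force of about 1.5–2 N is appearing, so contact is just beginning.

{"name": "send_rows", "arguments": {"rows": [[-0.0005,0,0,0,-0.43],[0,0,0,0,-0.43]]}}

```text
t: 8.35
ee_pos: [430.9, 282.4, 186.7]
orientation: [-2.058, -2.373, -0.001]
ft_force: [-1.5, 2.8, -0.9]
width: 25.2
```

{"name": "send_rows", "arguments": {"rows": [[-0.0005,0,0,0,-0.43],[0,0,0,0,-0.43]]}}

```text
t: 8.55
ee_pos: [431.0, 282.0, 186.8]
orientation: [-2.058, -2.373, -0.001]
ft_force: [-0.8, 4.4, -1.4]
width: 25.3
```

Run:
```python
from h import *
rep(); d=snap('side'); rep(); snap('side'); rep(); snap('wrist');rep();snap('wrist');rep()
o=telemetry.get_obs();print(o['moment'])
```

```text
t 8.55 st xy [-14.54  19.9 ] z 186.77 F st [-0.16  4.44] Fz -1.42 toolx rel st 90.09 w 25.34661389331572
t 8.6 st xy [-14.55  19.88] z 186.76 F st [0.2  4.61] Fz -0.5 toolx rel st 90.09 w 25.300245207671225
t 8.65 st xy [-14.55  19.89] z 186.75 F st [0.33 5.53] Fz -1.55 toolx rel st 90.09 w 25.389192248520505
t 8.7 st xy [-14.55  19.84] z 186.74 F st [0.57 5.25] Fz -0.23 toolx rel st 90.09 w 25.163134485765312
t 8.75 st xy [-14.56  19.81] z 186.72 F st [0.04 4.32] Fz -1.11 toolx rel st 90.09 w 25.102572130969996
[ 0.83122713  0.22114684 -0.07480931]
```

Steady force about 4.8 N, rising about 3.7 N/mm, which matches the fence spring. So the block is pressing lightly and squarely, with the face pushed in about 1.3 mm. The free face is near station y = -34.6. I retract gently, rise, turn a quarter and go behind the block.

{"name": "send_rows", "arguments": {"rows": [[0.001,0,0,0,-0.43],[0.001,0,0,0,-0.43],[0.004,0,0,0,-0.43],[0.01,0,0,0,-0.43],[0.01,0,0,0,-0.43]]}}

```text
t: 9.25
ee_pos: [427.2, 308.1, 186.7]
orientation: [2.059, 2.373, -0.0]
ft_force: [-0.8, 0.6, 0.3]
width: 25.2
```

{"name": "send_rows", "arguments": {"rows": [[0,0,-0.02,0,-0.77],[0,0,-0.03,0,-0.77],[0,0,-0.03,0,-0.77],[0,0,0,-0.1428,-0.77],[0,0,0,-0.1428,-0.77]]}}

```text
t: 9.75
ee_pos: [427.5, 308.5, 268.0]
orientation: [1.691, 2.647, 0.004]
ft_force: [-0.3, -0.2, -1.4]
width: 9.7
```

{"name": "send_rows", "arguments": {"rows": [[0,0,0,-0.1428,-0.77],[0,0,0,-0.1428,-0.77],[0,0,0,-0.1428,-0.77],[0,0,0,-0.1428,-0.77],[0,0,0,-0.1428,-0.77]]}}

```text
t: 10.25
ee_pos: [427.0, 308.2, 266.7]
orientation: [-0.659, -3.072, 0.0]
ft_force: [1.2, -0.1, 0.2]
width: 10.1
```

{"name": "send_rows", "arguments": {"rows": [[0,0,0,-0.1428,-0.77],[0,0,0,-0.1428,-0.77],[0,0,0,-0.1428,-0.77],[0,0,0,-0.1428,-0.77],[0,0,0,0,-0.77]]}}

```text
t: 10.75
ee_pos: [427.1, 308.1, 266.6]
orientation: [0.226, -3.133, 0.0]
ft_force: [0.5, 0.7, 0.3]
width: 10.0
```

{"name": "send_rows", "arguments": {"rows": [[0.017,-0.018,0,0,-0.77],[0.017,-0.019,0,0,-0.77],[0.017,-0.019,0,0,-0.77],[0,0,0,0,-0.77]]}}

```text
t: 11.15
ee_pos: [382.7, 243.3, 266.4]
orientation: [0.216, -3.132, 0.002]
ft_force: [0.4, 0.6, -0.1]
width: 10.0
```

Run:
```python
from h import *
rep(); d=snap('wrist');cv2.imwrite('pics/w7.png',cv2.resize(d['color'],(800,600)))
d=snap('side');cv2.imwrite('pics/s7.png',cv2.resize(d['color'][180:300,270:380],(800,600),interpolation=cv2.INTER_CUBIC));rep()
for n in ('wrist','side'): blk(n)
```

```text
t 11.15 st xy [-67.73 -11.68] z 266.35 F st [0.51 0.49] Fz -0.06 toolx rel st -180.15 w 9.982773868667973
t 11.25 st xy [-65.05  -9.95] z 267.09 F st [0.56 0.67] Fz 0.15 toolx rel st -180.06 w 9.74451344827406
wrist disc 599 [-13.7 -11.1] [-28.4 -18.6] [ 1.  -3.4]
side disc 69 [-14.3 -10.8] [-27.4 -22.5] [-0.8  1.7]
```

View pics/w7.png

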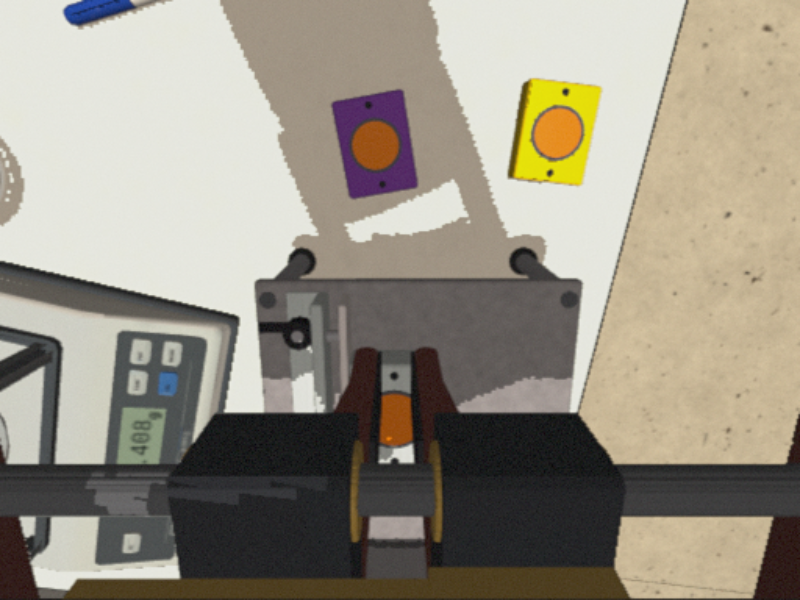

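View pics/s7.png

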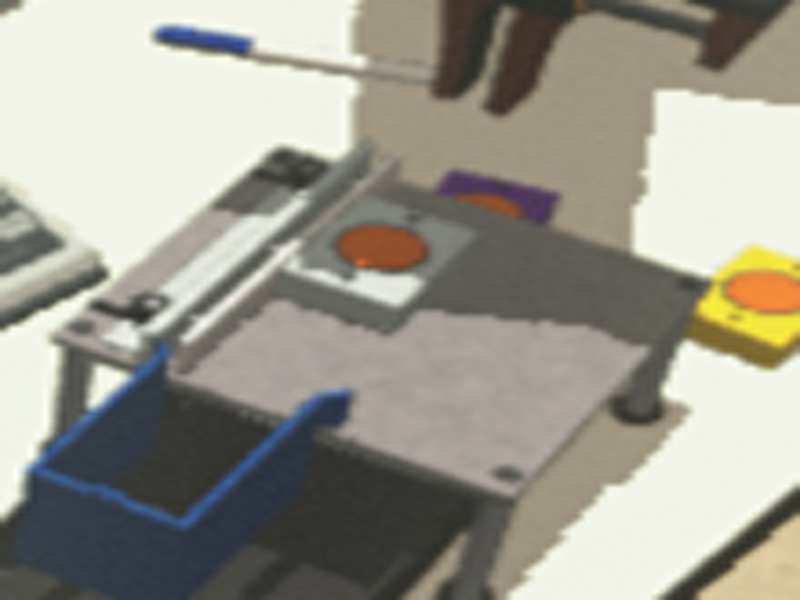

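The side view shows the block against the white face at (370,260), and it looks square. I check its angle from the depth, then descend behind it.

Run:
```python
from h import *
S,W,d=blk('side'); Z=W[...,2]
m=(abs(Z-123)<5)&(S[...,0]>-50)&(S[...,0]<25)&(S[...,1]>-30)&(S[...,1]<20)
q=S[m]; q3=W[m]
print(m.sum(), cv2.minAreaRect(q.astype(np.float32)))
# +y edge per x
xs=np.arange(-38,12,4); e=[q[(abs(q[:,0]-x)<3)][:,1].max() for x in xs]; print(np.round(e,1), np.degrees(np.arctan(np.polyfit(xs,e,1)[0])))
rep()
```

```text
side disc 69 [-14.3 -10.8] [-27.4 -22.5] [-0.8  1.7]
326 ((-15.134502410888672, -9.699817657470703), (64.64258575439453, 40.378875732421875), 0.17388083040714264)
[10.  10.  10.   9.6  9.5  8.6 10.3 10.4  9.4  9.4  8.3 10.6  9.7] -0.3415990922727838
t 11.25 st xy [-65.05  -9.95] z 267.09 F st [0.56 0.67] Fz 0.15 toolx rel st -180.06 w 9.74451344827406
```

{"name": "send_rows", "arguments": {"rows": [[0,-0.001,0.02,0,-0.77],[0,0,0.02,0,-0.77],[0,0,0.02,0,-0.77],[0,0,0.015,0,-0.77],[0,0,0.005,0,-0.77]]}}

```text
t: 11.75
ee_pos: [385.2, 244.7, 185.4]
orientation: [0.221, -3.133, 0.001]
ft_force: [0.1, -0.7, 0.1]
width: 10.0
```

{"name": "send_rows", "arguments": {"rows": [[0,0,0,0,-0.77],[0,0,0,0,-0.77]]}}

```text
t: 11.95
ee_pos: [385.5, 244.4, 187.1]
orientation: [-0.222, 3.133, 0.001]
ft_force: [-0.6, 0.5, -0.1]
width: 10.2
```

Run:
```python
from h import *
rep(); d=snap('side');cv2.imwrite('pics/s8.png',cv2.resize(d['color'][180:300,270:380],(800,600),interpolation=cv2.INTER_CUBIC));rep()
```

```text
t 11.95 st xy [-64.88 -10.92] z 187.1 F st [-0.48  0.58] Fz -0.06 toolx rel st -179.92 w 10.246101798642718
t 12.0 st xy [-64.88 -10.97] z 187.31 F st [-0.14 -0.73] Fz 0.87 toolx rel st -179.92 w 10.021245917375174
```

View pics/s8.png

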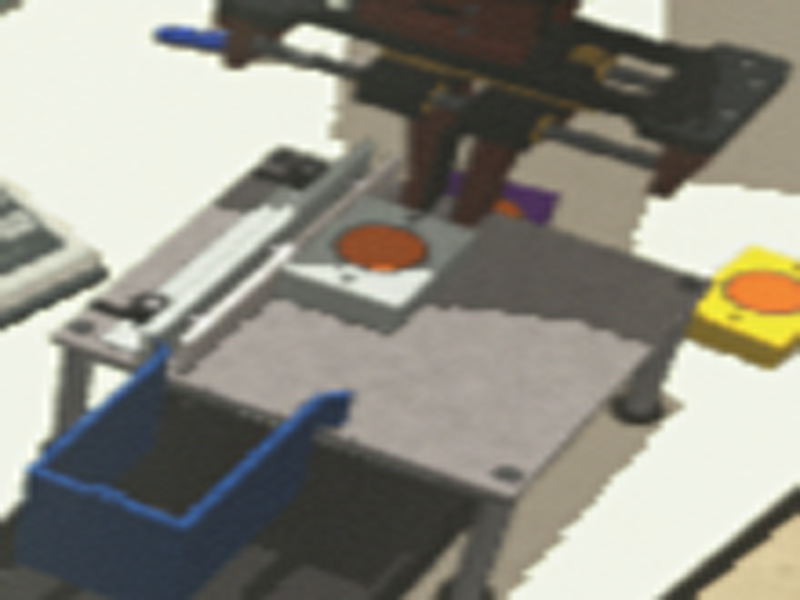

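The fingers are seated behind the block, clear of the fence. I push along it with a very slight bias towards the fence.

{"name": "send_rows", "arguments": {"rows": [[-0.003,0,0,0,-0.77],[-0.003,0,0,0,-0.77],[-0.002,0,0,0,-0.77],[-0.002,0,0,0,-0.77],[-0.002,-0.0001,0,0,-0.77]]}}

```text
t: 12.5
ee_pos: [396.7, 245.3, 186.7]
orientation: [0.222, -3.133, 0.0]
ft_force: [-1.3, 0.8, 0.9]
width: 9.9
```

{"name": "send_rows", "arguments": {"rows": [[-0.003,-0.0001,0,0,-0.77],[-0.003,-0.0001,0,0,-0.77],[-0.003,-0.0001,0,0,-0.77],[-0.003,-0.0001,0,0,-0.77],[-0.003,-0.0001,0,0,-0.77]]}}

```text
t: 13.0
ee_pos: [411.9, 247.1, 186.6]
orientation: [0.223, -3.134, 0.0]
ft_force: [-0.7, 1.3, -0.7]
width: 10.1
```

Run:
```python
from h import *
rep(); d=snap('side');cv2.imwrite('pics/s9.png',cv2.resize(d['color'][180:300,270:380],(800,600),interpolation=cv2.INTER_CUBIC));rep();blk('side')
```

```text
t 13.0 st xy [-38.35 -11.99] z 186.61 F st [-0.51  1.39] Fz -0.72 toolx rel st -179.9 w 10.10692898607894
t 13.05 st xy [-37.78 -11.93] z 186.73 F st [ 0.31 -0.46] Fz 0.36 toolx rel st -179.91 w 9.725244841357702
side disc 75 [  3.1 -11.4] [-10.6 -24.3] [15.7  1.9]
```

View pics/s9.png

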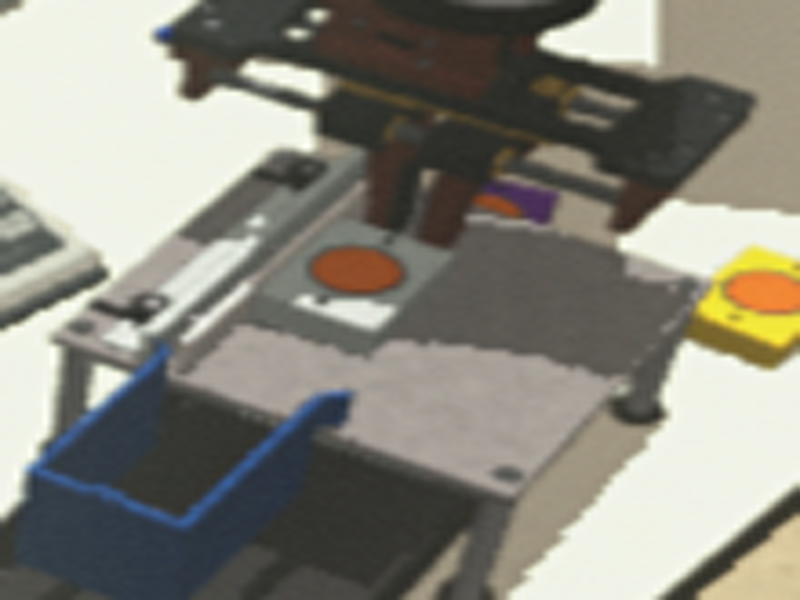

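The block is sliding square along the fence; its disc is at x 3, y -11.4. I continue.

{"name": "send_rows", "arguments": {"rows": [[-0.003,0,0,0,-0.77],[-0.003,0,0,0,-0.77],[-0.003,-0.0001,0,0,-0.77],[-0.003,0,0,0,-0.77],[-0.003,0,0,0,-0.77]]}}

```text
t: 13.55
ee_pos: [426.8, 249.1, 186.7]
orientation: [-0.223, 3.134, 0.0]
ft_force: [-1.0, 1.0, -0.0]
width: 10.0
```

{"name": "send_rows", "arguments": {"rows": [[-0.003,-0.0001,0,0,-0.77],[-0.003,0,0,0,-0.77],[-0.003,0,0,0,-0.77],[-0.003,-0.0001,0,0,-0.77],[-0.003,0,0,0,-0.77]]}}

```text
t: 14.05
ee_pos: [441.6, 251.0, 186.7]
orientation: [0.223, -3.134, 0.0]
ft_force: [-1.4, 0.2, 0.1]
width: 10.0
```

Run:
```python
from h import *
rep(); d=snap('side');cv2.imwrite('pics/s10.png',cv2.resize(d['color'][180:300,270:380],(800,600),interpolation=cv2.INTER_CUBIC));rep();blk('side')
```

```text
t 14.05 st xy [ -8.38 -12.24] z 186.66 F st [-1.36  0.41] Fz 0.14 toolx rel st -179.9 w 10.00209916788278
t 14.1 st xy [ -7.82 -12.17] z 186.76 F st [0.18 0.59] Fz -0.1 toolx rel st -179.91 w 10.236321631264895
side disc 78 [ 33.2 -11.6] [ 19.2 -25.3] [47.5  2. ]
```

View pics/s10.png

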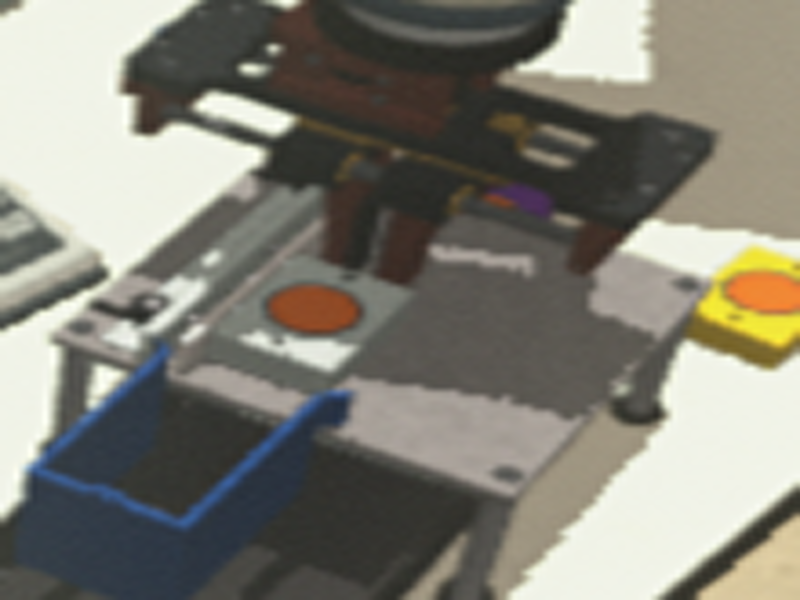

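The block is square on the fence and lined up with the chute mouth. Its front is about 15 mm short of the edge. I go on slower and watch the force.

{"name": "send_rows", "arguments": {"rows": [[-0.002,0,0,0,-0.77],[-0.002,0,0,0,-0.77],[-0.002,0,0,0,-0.77],[-0.002,0,0,0,-0.77],[-0.002,0,0,0,-0.77]]}}

```text
t: 14.6
ee_pos: [451.4, 252.4, 186.7]
orientation: [0.223, -3.134, 0.0]
ft_force: [-1.3, -0.6, 0.7]
width: 10.1
```

{"name": "send_rows", "arguments": {"rows": [[-0.002,0,0,0,-0.77],[-0.002,0,0,0,-0.77],[-0.002,0,0,0,-0.77],[-0.002,0,0,0,-0.77],[-0.002,0,0,0,-0.77]]}}

```text
t: 15.1
ee_pos: [461.4, 253.8, 186.7]
orientation: [0.223, -3.134, 0.0]
ft_force: [-1.1, 0.6, 0.4]
width: 10.3
```

Run:
```python
from h import *
rep(); d=snap('side');cv2.imwrite('pics/s11.png',cv2.resize(d['color'][180:300,270:380],(800,600),interpolation=cv2.INTER_CUBIC));rep();blk('side')
```

```text
t 15.1 st xy [ 11.58 -12.24] z 186.65 F st [-1.04  0.8 ] Fz 0.38 toolx rel st -179.91 w 10.325785121330894
t 15.15 st xy [ 11.91 -12.19] z 186.72 F st [-0.2   0.52] Fz 0.07 toolx rel st -179.91 w 9.910745937006713
side disc 83 [ 53.4 -11.2] [ 39.4 -24.7] [65.7  2.8]
```

View pics/s11.png

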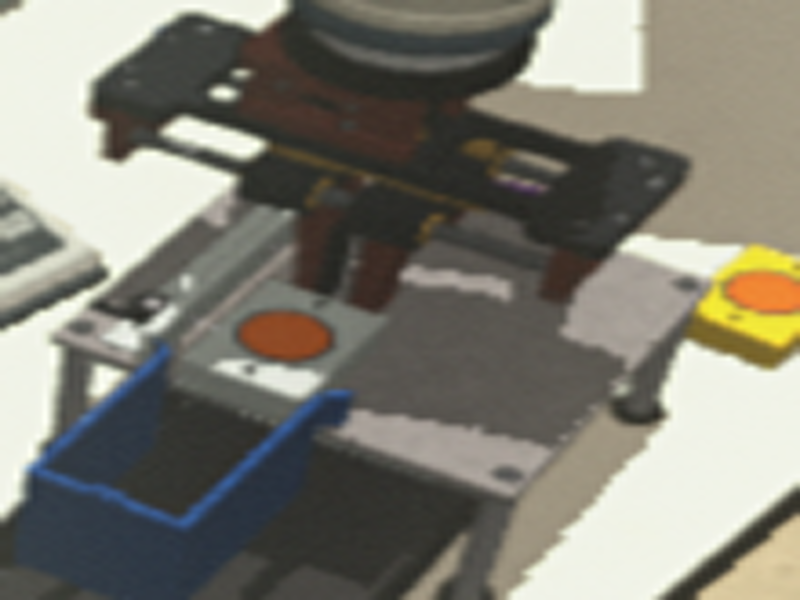

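The block is entering the mouth between the walls with no extra force. I continue towards the tipping point.

{"name": "send_rows", "arguments": {"rows": [[-0.002,0,0,0,-0.77],[-0.002,0,0,0,-0.77],[-0.002,0,0,0,-0.77],[-0.002,0,0,0,-0.77],[-0.002,0,0,0,-0.77]]}}

```text
t: 15.65
ee_pos: [471.2, 255.2, 186.6]
orientation: [0.223, -3.134, 0.0]
ft_force: [-0.9, -0.0, -0.1]
width: 10.4
```

{"name": "send_rows", "arguments": {"rows": [[-0.002,0,0,0,-0.77],[-0.002,0,0,0,-0.77],[-0.002,0,0,0,-0.77],[-0.002,0,0,0,-0.77],[-0.002,0,0,0,-0.77]]}}

```text
t: 16.15
ee_pos: [481.1, 256.7, 186.7]
orientation: [0.223, -3.134, -0.0]
ft_force: [-0.7, 0.3, 0.3]
width: 10.3
```

{"name": "send_rows", "arguments": {"rows": [[-0.002,0,0,0,-0.77],[-0.002,0,0,0,-0.77],[-0.002,0,0,0,-0.77],[-0.002,0,0,0,-0.77],[-0.002,0,0,0,-0.77]]}}

```text
t: 16.65
ee_pos: [491.0, 258.1, 186.7]
orientation: [0.223, -3.134, 0.0]
ft_force: [-1.0, -0.2, 0.6]
width: 9.8
```

Run:
```python
from h import *
rep(); d=snap('side');cv2.imwrite('pics/s12.png',cv2.resize(d['color'][180:300,270:380],(800,600),interpolation=cv2.INTER_CUBIC));rep()
```

```text
t 16.65 st xy [ 41.55 -12.17] z 186.7 F st [-1.06 -0.09] Fz 0.62 toolx rel st -179.91 w 9.754042783500962
t 16.7 st xy [ 41.95 -12.13] z 186.76 F st [0.45 0.67] Fz 0.12 toolx rel st -179.91 w 10.095169347672165
```

View pics/s12.png

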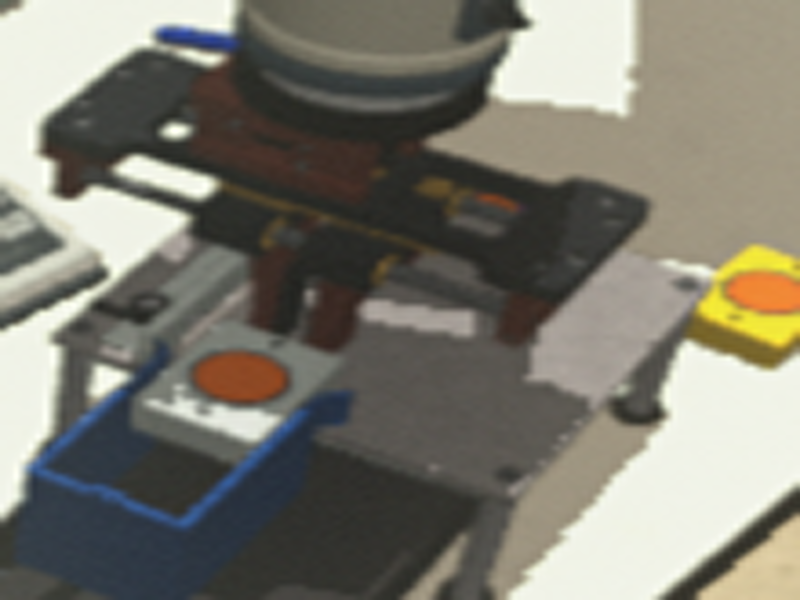

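{"name": "send_rows", "arguments": {"rows": [[-0.002,0,0,0,-0.77],[-0.002,0,0,0,-0.77],[-0.002,0,0,0,-0.77]]}}

```text
t: 17.0
ee_pos: [497.1, 259.0, 186.7]
orientation: [-0.223, 3.133, 0.0]
ft_force: [0.4, 0.1, -0.1]
width: 10.2
```

Run:
```python
from h import *
rep(); d=snap('side');cv2.imwrite('pics/s13.png',cv2.resize(d['color'][180:300,270:380],(800,600),interpolation=cv2.INTER_CUBIC));rep()
```

```text
t 17.0 st xy [ 47.73 -12.15] z 186.71 F st [0.37 0.07] Fz -0.09 toolx rel st -179.9 w 10.155898006083534
t 17.05 st xy [ 48.04 -12.08] z 186.78 F st [0.1  0.44] Fz 0.98 toolx rel st -179.9 w 9.83280996911006
```

View pics/s13.png

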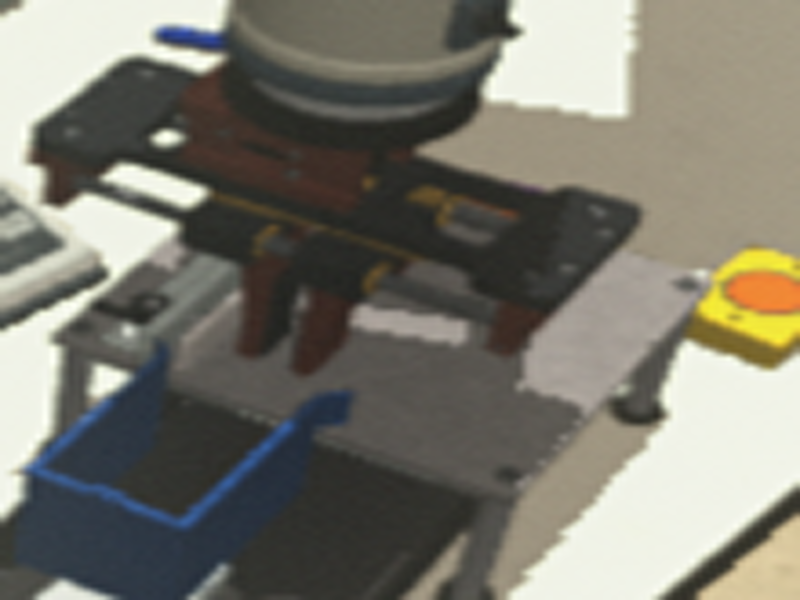

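The block has tipped and dropped. I retreat upwards and back, then look in the tray.

{"name": "send_rows", "arguments": {"rows": [[0.005,0,0,0,-0.77],[0.01,0,-0.02,0,-0.77],[0.01,0,-0.03,0,-0.77],[0.02,0,-0.03,0,-0.77],[0.03,0,-0.03,0,-0.77]]}}

```text
t: 17.55
ee_pos: [422.3, 248.2, 297.6]
orientation: [-0.222, 3.133, 0.0]
ft_force: [-0.5, 0.1, -0.5]
width: 10.0
```

{"name": "send_rows", "arguments": {"rows": [[0.03,0,-0.02,0,-0.77],[0,0,0,0,-0.77],[0,0,0,0,-0.77]]}}

```text
t: 17.85
ee_pos: [392.6, 244.2, 317.2]
orientation: [-0.224, 3.132, 0.001]
ft_force: [-0.1, 0.5, 1.5]
width: 10.0
```

Run:
```python
from h import *
d=snap('side');cv2.imwrite('pics/s14.png',cv2.resize(d['color'][180:345,240:400],(800,600),interpolation=cv2.INTER_CUBIC))
d=snap('top');cv2.imwrite('pics/t14.png',cv2.resize(d['color'][115:275,130:400],(800,474),interpolation=cv2.INTER_CUBIC));rep()
```

```text
t 17.95 st xy [-57.25 -12.32] z 316.18 F st [-1.15  1.42] Fz -0.33 toolx rel st -179.9 w 10.119851240210041
```

View pics/s14.png

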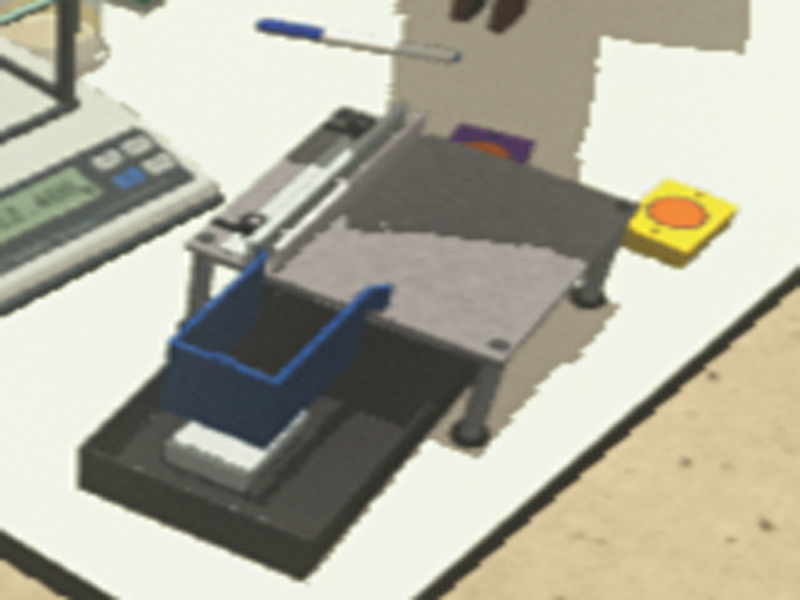

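View pics/t14.png

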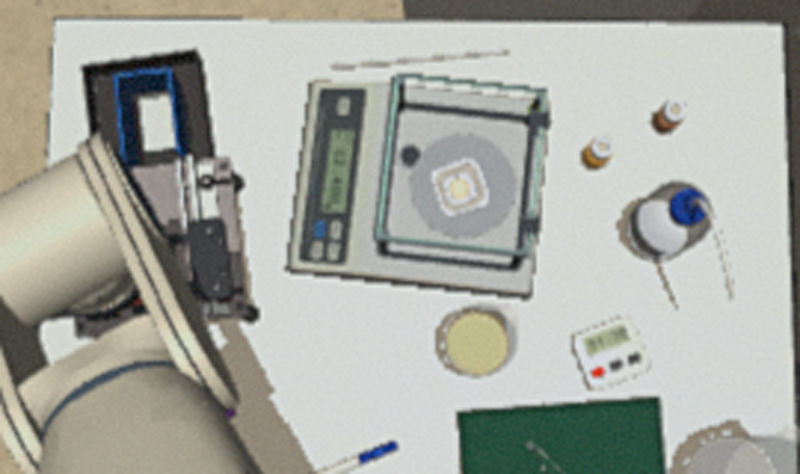

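The block lies in the black tray under the chute, at side-crop pixel (235,450) and top-crop pixel (155,120). I check its height, then hand in.

Run:
```python
from h import *
O,B=st(); d=load('top'); W=world(d); S=(W[...,:2]-O)@B; g=cv2.cvtColor(d['color'],cv2.COLOR_BGR2GRAY)
m=(S[...,0]>85)&(S[...,0]<165)&(S[...,1]>-36)&(S[...,1]<12)&(g>140)&(W[...,2]<60)
print(m.sum(),S[m].min(0),S[m].max(0),np.percentile(W[m][:,2],[5,50,95]))
rep(); print(ctrl.close_job())
```

```text
177 [111.68141413 -23.00564256] [164.73166494   9.68142464] [22.29225544 26.35115306 30.48358458]
t 17.95 st xy [-57.25 -12.32] z 316.18 F st [-1.15  1.42] Fz -0.33 toolx rel st -179.9 w 10.119851240210041
the job is handed in; nothing more can be done
None
```

The spent block is in the black tray. I handed the job in at about 18 s on the robot's clock, with the gripper retracted and touching nothing.

- **Onto the fence:** I slid the silver block flat across the ledge with two fingers. I stopped by force at about 4.8 N, with the sprung face pushed in about 1.3 mm. The measured stiffness near contact was about 3.7 N/mm, close to the stated 3.5. Depth measurements put the block within about 0.3° of square.
- **Down the chute:** I backed off, went behind the block and pushed it along the fence. The end-of-move readings showed about 1.5 N or less until it tipped over the edge and dropped.
- **Last checks:** The block lies flat in the tray, its top at about 26 mm, which matches 22 mm of block on a 4 mm floor. The side and top views show the vials and timer in place. The yellow look-alike is visible in its place. The purple one is partly hidden by the ledge in the side view, and the beaker was not compared. I moved only on and above the ledge and touched none of them.
- **Disagreement:** The cameras put the fence face about 2 mm nearer than where I felt it. That is about the camera accuracy, and I relied on the force.

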